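Hold a spring clip gaping over a display card

ROBOT

A 7-joint arm with a two-finger parallel gripper is mounted at the origin on the work surface. World frame = base frame: x ahead of the robot, y to its left, z up, the work surface at z = 0. Lengths are in m, angles in rad, forces in N, time in s.
With the tool pointing down it reaches from about 0.425 to 0.825 m from the base axis. Payload 3.6 kg.
Tool frame: the origin (TCP) lies midway between the tips of the shut fingers; the grasp point (between the pads) lies 19 mm behind it (hold_point_z is the distance from the TCP to the grasp point, in m); z points along the fingers, y is the direction in which the jaws open and shut (so a half turn about z gives the same grasp; the last joint's range is limited). The gripper opens to 85 mm and grips with 20 to 120 N. Pads are 22 mm wide; open, the fingers measure 114 mm over their backs; the gripper's body (76 mm by 85 mm) begins 54 mm behind the grasp point. The pads swing forward as they close: fully open they stand 13 mm farther back than shut.
Start: joints at [1.224, 0.615, -0.013, 1.423, 0.008, 1.103, -0.04], TCP at [0.204, -0.617, 0.192] pointing down, gripper open.
Joint ranges: [-3.12, 3.12], [-0.3, 2.06], [-1.34, 1.32], [0.26, 2.42], [-1.36, 4.5], [0.01, 1.98], [-2.84, 2.84]. Speed limits (rad/s): [2.79, 2.79, 3.14, 3.14, 3.14, 3.14, 3.14].

INTERFACE

Orientations are given as a unit quaternion [w, x, y, z].
In Python, from rig import * gives the robot as it stands. The module is installed in compiled form; this text tells all that it offers.
- The arm moves only by the tool jog_arm, never from a script. Its argument "commands" is a list of rows, each a list of 4 numbers: the shift along the world's x, y, z in cm, then the turn about the world's z in rad. A call has exactly 8 rows; each row is the pose to reach, as a shift and turn from the pose commanded when the call began; what a row does not reach only later rows make up. A row lasts 1/12 s, in which the tool goes at most 41.7 mm and 7.16 degrees, less where a joint would pass 70% of its speed; a pose out of reach is approached as far as the arm can. A call with a gripper value outside its range is refused whole. "claw" is the opening, from 0 (shut) to 1 (fully open), set as the call begins (left out, the last holds). The fingers move at their own pace and stop on an object; "squeeze" is the grip in N (left out, the last holds). Time passes only in rows, so rows that repeat a pose let the fingers close, or fill a call up. It gives the time, the measured TCP pose, the force and the opening at its end, in the units of the state.
- state(): the state, without advancing time (a new reading comes with each control period).
- read_camera(name): name is "side" or "top"; returns the picture (480x640x3 uint8, red, green, blue); there is no depth.
- camera_info(name): a dict with "camera_matrix" (3x3 intrinsics, pixels), "k1" (the pictures are not rectified: a ray, as slopes to the right and down, at radius r is drawn at 1 + k1 r^2 times it, then the intrinsics apply), "rvec" (rotation vector, rad) and "tvec" (3), from world to camera coordinates, as OpenCV has them. Camera axes: x right, y down, z forward; pixel columns grow to the right and rows downward; lengths in m; the calibration is good to about 2 mm. A picture is of the moment at which its call begins. camera_info takes no time and is no camera call.
- finish_job(): hands the job in, once; it reports no verdict.
The state is a dict: "clock": time; "joint_pos": joint angles; "qvel": joint speeds; "effort": joint torques, N m; "position": TCP position; "tool_rot": TCP orientation; "wrist_force": force on the tool from outside, world axes, zero at the start; "moment": the same for the moment, N m; "gripper_width": opening from 0.0 (shut) to 1.0 (fully open).
Only numpy, scipy, OpenCV 4.12 (cv2) and the standard library are available. Lean on these libraries where they do the work, as an engineer would, in place of code of your own. Each camera call takes 0.05 s, during which the arm holds its last target. There are 200 camera calls.

TASK

The printed figure reaches over the standing card: first lift it clear, stand it upright on the round cork mat and let go of it. Then take the spring clip off its rack by its handles, squeeze it wide open and hold it, upright and gaping, astride the middle of the card's top edge, the edge at least 1 cm inside the mouth and the clip touching neither card nor stand. Finish while still holding it squeezed open there, and leave the pot, vase and little tree where they are.

Things in the scene. Friction and masses are not known exactly. Their poses are not given: they have to be found in the camera images.
- stand: Fixed wooden stand with an upright plain brown card 4 mm thick (x), 120 mm wide (y), top edge 118 mm above the table. Origin: under the card, on the table. Foot 12 mm thick, 150 mm along y, from -50 to +60 mm along x; rails beside the card rise to 24 mm. x is the card's normal, y along its edge, z up.
- card_top (a point): Middle of the card's top edge (118 mm above the table), same axes as the stand.
- mat: Fixed round cork mat, 100 mm across, 6 mm thick. Origin: centre of its underside on the table.
- figure_chest (a point): Loose grey printed figure, 166 mm tall, 110 to 225 g, axes as figure_foot. This point, 118 mm above its underside, lies in its body box (24 mm along x, 44 mm along y, from 85 to 145 mm up): pinch it here from above across the 44 mm. The head, 20 mm wide, reaches 49 mm above this point.
- figure_foot (a point): Centre of the underside of the figure's round base (52 mm across, 12 mm thick). z up. Both arms stretch 57 mm from the axis along -x, 133 mm up. It starts on the stand's 12 mm foot, its axis 36 mm on the +x side of the card, hands over the card with 20 mm between them and the edge.
- clip_pivot (a point): Middle of the pivot bar (56 mm along y, 12 x 10 mm) of a loose upright steel spring clip, 80 g. Two handles above (up to 54 mm over the pivot) and two jaws below (to 43 mm under it), all 24 mm wide along y. Jaws shut meet at x = 0. Squeezing the handles together along x opens both jaws equally; let go, it springs shut.
- clip_grip (a point): Point between the handles, 38 mm above the pivot, same axes: pinch here from above, closing along x. Shut, the handles splay, outer faces about 52 mm apart at the top; squeezed to the stop they are parallel and 16 mm apart. It takes about 4 N at the handle tops to begin and 9 N to reach the stop; 30 N of grip is safe.
- clip_mouth (a point): Point midway between the jaw tips, 41 mm below the pivot, same axes. Fully gaping, the mouth is about 28 mm wide at the tips and narrows evenly to nothing at the pivot: best hold the card's edge 10 to 20 mm above this point.
- clip_arm (a joint): Opening angle of each jaw, rad: 0 shut, 0.32 handles at the stop. Over 0.2 counts as gaping.
- rack: Fixed wooden rack for the clip, origin under its centre on the table. Base 70 mm along x, 80 mm along y, 8 mm thick; two prongs (24 mm along x, 10 mm along y, at y = +-23 mm) rise to 70 mm and carry the ends of the pivot bar (pivot 75 mm above the table, clip axes as the rack's). The clip simply lifts off.
- pot: Bystander: small grey paint jar, 40 mm across, 50 mm tall, loose; origin at its underside.
- vase: Bystander: small white ceramic vase, 60 mm across, 80 mm tall, loose; origin at its underside.
- tree: Bystander: small bare model tree on a 56 mm wooden disc, about 100 mm tall, loose; origin at its underside.

How it is judged:
By the outcome, as a careful person would: the job done as asked, in the order asked, and still so for the second after the job is handed in, while the arm keeps its last pose, push and grip.
It also fails if it takes over 58 s, if anything falls off the work surface, if the arm or the gripper's body presses on something with over 40 N, if the wrist force passes 120 N, or if a joint passes its speed limit or range.

## Working session

There is one attempt and no reset: what is moved stays moved. The work goes in short steps, Python scripts to look and compute and a tool call to move; the robot and the scene stay as the last step left them, time stands still between calls to the robot, and variables do not carry over. Pictures are saved under pics/ and viewed, about 8 in all and at most 12, crops included, and the job is handed in when it is done.

Besides the shell and the picture viewer there is one more tool, called after "Call:" as name([rows], argument=value, ...), one row to a line, values as JSON. jog_arm: Moves the arm, as the interface text tells. Its arguments: {"type":"object","properties":{"commands":{"type":"array","items":{"type":"array","items":{"type":"number"}}},"claw":{"type":"number"},"squeeze":{"type":"number"}},"required":["commands"]}

```bash
mkdir -p pics; python3 - <<'E'
from rig import *
import cv2
for n in("top","side"):
    cv2.imwrite(f"pics/{n}0.png",read_camera(n)[:,:,::-1])
    c=camera_info(n);print(n,c)
s=state();print(s)
E
```

```text
top {'camera_matrix': array([[562.84749501,   0.        , 321.0706139 ],
       [  0.        , 562.84749501, 236.96832288],
       [  0.        ,   0.        ,   1.        ]]), 'k1': 0.01459568981096432, 'rvec': array([ 2.09724718, -2.122842  ,  0.23431695]), 'tvec': array([0.01353573, 0.57334862, 0.91907512])}
side {'camera_matrix': array([[618.63910632,   0.        , 325.99465464],
       [  0.        , 618.63910632, 239.01285474],
       [  0.        ,   0.        ,   1.        ]]), 'k1': 0.0437788277317638, 'rvec': array([ 2.30088823, -0.05492071,  0.0305194 ]), 'tvec': array([-0.55637832,  0.09247167,  1.3173201 ])}
{'clock': 0.1, 'joint_pos': array([ 1.22451507,  0.61583705, -0.01264384,  1.42474947,  0.00813859,
        1.10343173, -0.0404029 ]), 'qvel': array([-7.46517084e-05, -1.00973161e-03, -8.37586053e-04, -1.98171867e-03,
        4.07052012e-04, -1.03486013e-04,  5.68150230e-05]), 'effort': array([ 1.45998260e-03, -4.70382822e+01,  2.60411203e-01, -1.71570289e+01,
        1.01259685e-02,  5.91269578e-03, -1.12319447e-05]), 'position': array([ 0.20409642, -0.61628921,  0.19084103]), 'tool_rot': array([-1.16805688e-03,  9.87235852e-01,  1.59260674e-01, -2.13508084e-04]), 'wrist_force': array([ 0.07858882, -0.64459776, -0.24801388]), 'moment': array([-0.00731822,  0.04283286, -0.04152843]), 'gripper_width': 1.0002679600364144}
```

View pics/top0.png

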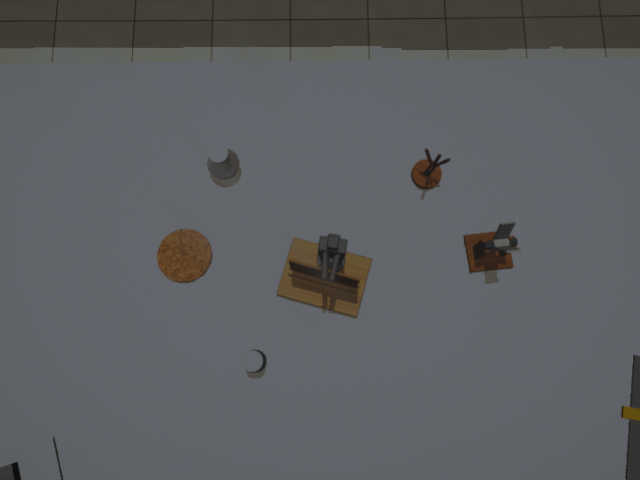

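View pics/side0.png

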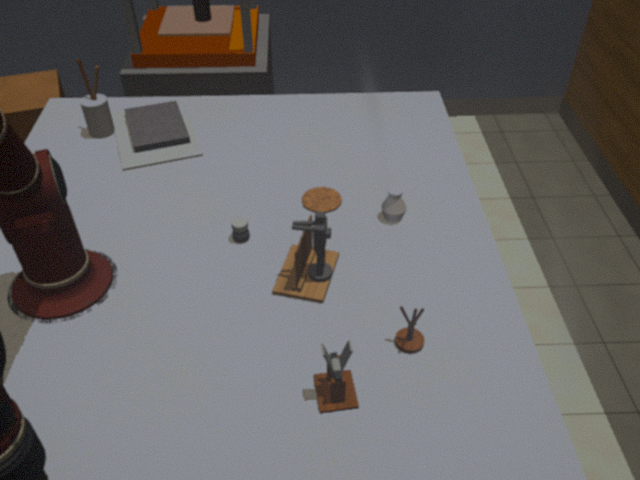

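The top view shows the mat at about (185,256), the stand at (325,277) with the figure on its upper side, the rack and clip at (489,252), the vase at (224,163), the tree at (427,174) and the pot at (254,362). The side view agrees. I'll zoom in to get the corners.

```bash
cat > h.py <<'E'
import numpy as np,cv2
from rig import *
def cam(n):
    c=camera_info(n);R=cv2.Rodrigues(c["rvec"])[0];return c["camera_matrix"],np.array([c["k1"],0,0,0]),c["rvec"],R,c["tvec"]
def unproj(n,px,z):
    K,d,rv,R,t=cam(n)
    u=cv2.undistortPoints(np.array(px,float).reshape(-1,1,2),K,d,None,None).reshape(-1,2)
    r=np.c_[u,np.ones(len(u))]@R; o=-R.T@t
    return o+r*((z-o[2])/r[:,2])[:,None]
def proj(n,P):
    K,d,rv,R,t=cam(n)
    return cv2.projectPoints(np.array(P,float).reshape(-1,1,3),rv,t,K,d)[0].reshape(-1,2)
def crop(im,x,y,w,h,s): return cv2.resize(im[y:y+h,x:x+w],None,fx=s,fy=s,interpolation=cv2.INTER_CUBIC)
E
python3 - <<'E'
from h import *
t=cv2.imread("pics/top0.png");s=cv2.imread("pics/side0.png")
b=lambda i:cv2.convertScaleAbs(i,alpha=1.5)
a=np.hstack([crop(t,270,230,110,90,4),crop(t,455,210,75,90,4)])
c=np.hstack([crop(s,260,180,100,130,3),crop(s,300,330,100,90,3)[:270]]) if 0 else None
s1=crop(s,265,185,95,125,4);s2=crop(s,305,330,75,90,5)[:450]
s2=cv2.copyMakeBorder(s2,0,s1.shape[0]-s2.shape[0],0,0,0)
cv2.imwrite("pics/t1.png",b(a));cv2.imwrite("pics/s1.png",b(np.hstack([s1,s2])))
print(a.shape)
hsv=cv2.cvtColor(t,cv2.COLOR_BGR2HSV)
m=((hsv[...,1]>90)&(hsv[...,2]>40)).astype(np.uint8);m=cv2.morphologyEx(m,cv2.MORPH_CLOSE,np.ones((5,5)))
cs,_=cv2.findContours(m,0,2)
for q in cs:
    if cv2.contourArea(q)>300: print(cv2.contourArea(q),cv2.minAreaRect(q),cv2.approxPolyDP(q,6,True).reshape(-1,2).tolist())
print("mat",unproj("top",[185,256],.006),unproj("top",[[321,240]],0))
print("pot,vase,tree",unproj("top",[[256,362],[225,165],[427,175]],0.0))
E
```

```text
(360, 740, 3)
3528.0 ((324.2247619628906, 276.7048034667969), (82.57032775878906, 59.93513870239258), 15.780752182006836) [[294, 238], [277, 294], [355, 316], [370, 259], [345, 253], [337, 274], [356, 287], [290, 268], [320, 269], [318, 245]]
947.5 ((488.06158447265625, 251.0126190185547), (37.29245376586914, 44.917747497558594), 83.1572265625) [[495, 232], [464, 236], [471, 271], [512, 266], [510, 253], [496, 250], [474, 258], [472, 246]]
2173.5 ((184.25, 255.25001525878906), (51.61879348754883, 53.740108489990234), 45.0) [[195, 231], [177, 230], [162, 241], [157, 258], [169, 278], [189, 281], [208, 266], [209, 245]]
565.5 ((426.0, 173.0), (28.0, 28.0), 0.0) [[428, 159], [412, 170], [423, 187], [440, 177]]
mat [[0.55302512 0.25534501 0.006     ]] [[0.58129958 0.00634559 0.        ]]
pot,vase,tree [[ 0.36218966  0.1239906   0.        ]
 [ 0.72964152  0.18753077  0.        ]
 [ 0.70535283 -0.19684663  0.        ]]
```

View pics/t1.png

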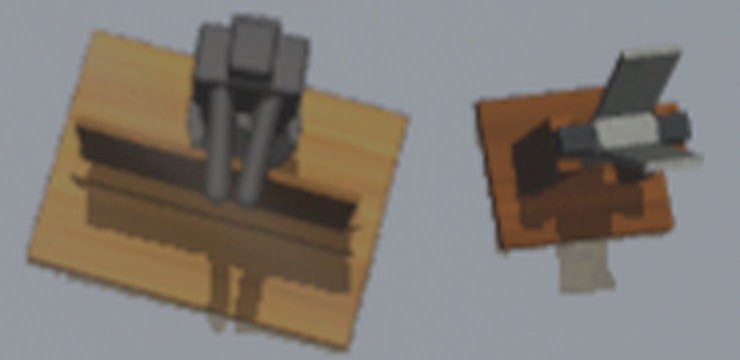

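View pics/s1.png

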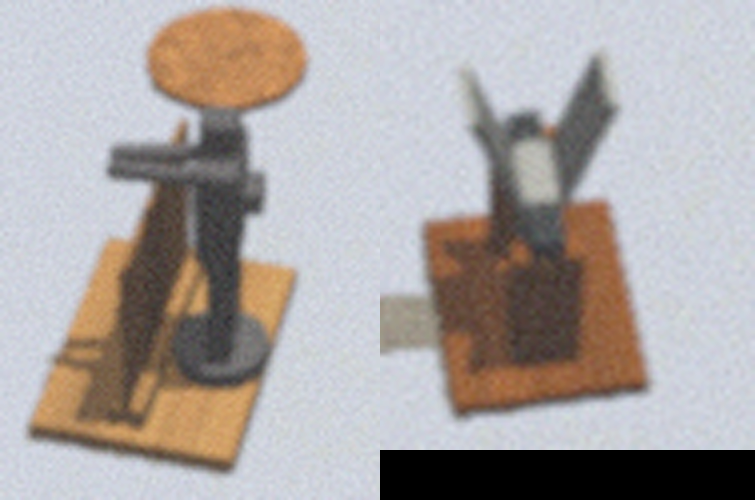

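The crops show the stand's foot corners, the card's top edge from (78,127) to (357,205), the figure's head at (256,45) with hands at about (217,197) and (247,199), and the rack's base corners. I'll fit the poses from both views.

```bash
python3 - <<'E'
from h import *
from scipy.optimize import least_squares
T=lambda L:[(270+u/4,230+v/4) for u,v in L]
TR=lambda L:[(455+(u-440)/4,210+v/4) for u,v in L]
S=lambda L:[(265+u/4,185+v/4) for u,v in L]
SR=lambda L:[(305+(u-380)/5,330+v/5) for u,v in L]
def fit(obs,x0):
    def f(p):
        c,s=np.cos(p[2]),np.sin(p[2]);R=np.array([[c,-s,0],[s,c,0],[0,0,1]]);r=[]
        for n,P,px in obs: r.append((proj(n,np.array(P)@R.T+[p[0],p[1],0])-px).ravel())
        return np.concatenate(r)
    q=least_squares(f,x0,x_scale=[.01,.01,.1]);print(q.x.round(4),f(q.x).round(1).tolist());return q.x
for n in [1]:
    pts=unproj("top",T([(93,32),(408,117),(348,348),(28,258)]),.012);print(pts.round(3))
    print(unproj("side",S([(110,240),(297,268),(233,468),(32,432)]),.012).round(3))
    print("card top",unproj("top",T([(78,127),(357,205)]),.118).round(4))
    print("bar",unproj("top",TR([(560,137),(690,127)]),.08).round(4))
ft=[(.06,.075,.012),(.06,-.075,.012),(-.05,-.075,.012),(-.05,.075,.012)]
ct=[(0,.06,.118),(0,-.06,.118)]
sT=T([(93,32),(408,117),(348,348),(28,258)]);sS=S([(110,240),(297,268),(233,468),(32,432)])
cT=T([(78,127),(357,205)])
st=fit([("top",ft,sT),("side",ft,sS),("top",ct,cT)],[.54,0,-.26])
fit([("top",ft,sT),("top",ct,cT)],[.54,0,-.26])
# rack
rt=[(.035,.04,.008),(-.035,.04,.008),(-.035,-.04,.008)]
rT=TR([(477,102),(503,248),(673,228)])
rs=[(.035,.04,.008),(.035,-.04,.008),(-.035,-.04,.008),(-.035,.04,.008)]
rS=SR([(607,202),(647,387),(460,412),(425,220)])
fit([("top",rt,rT),("side",rs,rS)],[.59,-.29,.1]); 
rk=fit([("top",rt,rT)],[.59,-.29,.1])
# figure
fig=[(.012,.022,.157),(.012,-.022,.157)];  # body back top corners
E
python3 - <<'E'
from h import *
T=lambda L:[(270+u/4,230+v/4) for u,v in L]
S=lambda L:[(265+u/4,185+v/4) for u,v in L]
print("head top corners",unproj("top",T([(235,15),(281,17),(275,75),(230,72)]),.178).round(4).tolist())
print("shoulder front/back",unproj("top",T([(203,25),(308,38),(190,83),(300,95)]),.157).round(4).tolist())
print("hands mid",unproj("top",T([(217,190),(248,196)]),.150).round(4).tolist(),"arm bases",unproj("top",T([(221,97),(268,100)]),.15).round(4).tolist())
print("base side",unproj("side",S([(175,345),(268,345),(222,312),(222,373)]),.024).round(4).tolist())
E
```

```text
[[ 0.583  0.057  0.012]
 [ 0.542 -0.086  0.012]
 [ 0.438 -0.056  0.012]
 [ 0.48   0.087  0.012]]
[[ 0.486  0.083  0.012]
 [ 0.589  0.056  0.012]
 [ 0.547 -0.092  0.012]
 [ 0.444 -0.062  0.012]]
card top [[ 0.5206  0.0588  0.118 ]
 [ 0.4874 -0.0537  0.118 ]]
bar [[ 0.5536 -0.2727  0.08  ]
 [ 0.5573 -0.3284  0.08  ]]
[0.5076 0.001  0.0989] [-13.3, 12.6, -10.5, -17.6, 12.3, -15.5, 8.8, 16.3, 33.0, -0.5, -3.1, 40.8, -40.0, -3.5, 3.7, -43.7, -1.2, 11.5, 2.6, -16.1]
[ 0.5052  0.0022 -0.2828] [-0.1, -0.3, 0.4, -0.0, 0.1, 1.0, -0.9, 0.9, -0.6, -0.8, 1.1, -0.7]
[ 0.5581 -0.3013  0.108 ] [-0.1, -1.9, 0.1, -1.1, 1.0, -1.3, -0.4, -0.9, 0.1, -0.5, -2.1, -0.1, -1.6, 0.3]
[ 0.5555 -0.3005  0.1068] [-0.4, -0.5, -0.2, 0.3, 0.7, 0.2]
head top corners [[0.553, -0.0044, 0.178], [0.552, -0.0221, 0.178], [0.5294, -0.0193, 0.178], [0.5307, -0.0022, 0.178]]
shoulder front/back [[0.5538, 0.0077, 0.157], [0.5481, -0.0334, 0.157], [0.5307, 0.0131, 0.157], [0.5254, -0.0297, 0.157]]
hands mid [[0.4895, 0.0031, 0.15], [0.487, -0.009, 0.15]] arm bases [[0.5263, 0.001, 0.15], [0.5249, -0.0175, 0.15]]
base side [[0.5197, -0.0139, 0.024], [0.5689, -0.0162, 0.024], [0.5456, 0.01, 0.024], [0.5437, -0.0358, 0.024]]
```

Call:
jog_arm([
  [1.8,3.3,1.4,-0.06],
  [3.6,6.6,2.8,-0.12],
  [5.4,9.9,4.2,-0.18],
  [7.2,13.2,5.6,-0.24],
  [9,16.5,7,-0.3],
  [10.8,19.8,8.4,-0.36],
  [12.6,23.1,9.8,-0.42],
  [14.4,26.4,11,-0.45],
], claw=1)

```text
clock: 0.77
position: [0.3488, -0.3511, 0.3025]
tool_rot: [-0.0, 0.998, -0.066, 0.0]
wrist_force: [0.5, -0.2, -0.0]
gripper_width: 1.003
```

Call:
jog_arm([
  [1.9,3.4,0,0],
  [3.8,6.8,0,0],
  [5.7,10.2,0,0],
  [7.6,13.6,0,0],
  [9.5,17,0,0],
  [11.4,20.4,0,0],
  [13.3,23.8,0,0],
  [15.2,27.2,0,0],
])

```text
clock: 1.43
position: [0.5006, -0.0793, 0.3017]
tool_rot: [0.0, 0.998, -0.065, -0.0]
wrist_force: [0.7, -0.7, 0.1]
gripper_width: 0.999
```

Call:
jog_arm([
  [2.1,3.5,0,0],
  [4.2,6.9,0,0],
  [4.2,6.9,0,0],
  [4.2,6.9,0,0],
  [4.2,6.9,0,0],
  [4.2,6.9,0,0],
  [4.2,6.9,0,0],
  [4.2,6.9,0,0],
])

```text
clock: 2.1
position: [0.5419, -0.0136, 0.3021]
tool_rot: [0.0, 0.998, -0.066, 0.0]
wrist_force: [0.3, -0.6, -0.4]
gripper_width: 0.999
```

```bash
python3 - <<'E'
from h import *
s=state();print(s["clock"],s["position"],s["tool_rot"])
print("mat side",unproj("side",[321.6,199.4],.006))
t=read_camera("top");d=read_camera("side")
b=lambda i:cv2.convertScaleAbs(i[:,:,::-1],alpha=1.6)
cv2.imwrite("pics/m2.png",np.hstack([crop(b(t),250,190,150,140,2.6),crop(b(d),240,90,150,140,2.6)]))
p=s["position"];print(proj("top",p),proj("side",p))
E
```

```text
2.1 [ 0.54194231 -0.01358032  0.30208649] [ 2.42387070e-04  9.97792278e-01 -6.64116322e-02  8.27130132e-05]
mat side [[0.55879826 0.25330507 0.006     ]]
[[337.49204145 221.15127469]] [[318.78677037 162.30830364]]
```

View pics/m2.png

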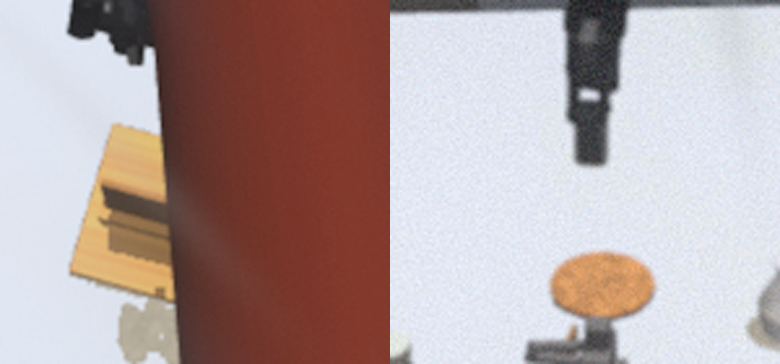

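The gripper hangs above the figure. In the side crop the near fingertip is at (590,163) and the head at (598,322). The top view is blocked by the arm. I'll check the side calibration against the known fingertip.

```bash
python3 - <<'E'
from h import *
p=state()["position"];print(p)
for r in(.0425,.05,.057): print(r,proj("side",p+np.array([-.131*r,-.99*r,.013])))
t=read_camera("side")
# head top front edge, figure sampled
print("head/base predicted",proj("side",[[.542,-.011,.178],[.542,-.011,.024],[.544,-.013,.178],[.553,.255,.006]]))
E
```

```text
[ 0.54209385 -0.01301226  0.3020937 ]
0.0425 [[316.65025658 169.84046955]]
0.05 [[316.2520828  172.33603476]]
0.057 [[315.87675702 174.68822954]]
head/base predicted [[318.98392555 214.01197281]
 [319.21730752 269.94173819]
 [320.04742622 214.63385086]
 [319.21915067 199.03839937]]
```

Call:
jog_arm([
  [0,0.1,-2,0],
  [0,0.1,-4,0],
  [0,0.1,-6,0],
  [0,0.1,-8,0],
  [0,0.1,-8,0],
  [0,0.1,-8,0],
  [0,0.1,-8,0],
  [0,0.1,-8,0],
])

```text
clock: 2.92
position: [0.5435, -0.011, 0.2235]
tool_rot: [-0.0, 0.998, -0.065, 0.002]
wrist_force: [0.2, 0.3, 0.5]
gripper_width: 0.997
```

```bash
python3 - <<'E'
from h import *
s=state();p=s["position"];print(p)
d=read_camera("side")
b=lambda i:cv2.convertScaleAbs(i[:,:,::-1],alpha=2.2)
cv2.imwrite("pics/m3.png",crop(b(d),250,60,140,150,4)) 
for q in (p,p+np.array([-.0056,-.042,.013]),p+np.array([.0056,.042,.013])): print(proj("side",q), (proj("side",q)-[250,60])*4)
E
```

```text
[ 0.54352677 -0.01100857  0.22351861]
[[319.70512938 195.59310722]] [[278.82051753 542.37242887]]
[[317.61366416 204.08829526]] [[270.45465662 576.35318105]]
[[321.65428753 176.95641108]] [[286.61715011 467.82564433]]
```

View pics/m3.png

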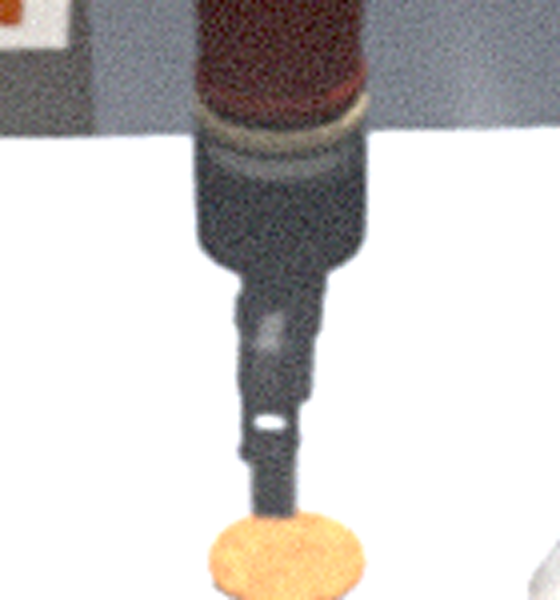

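Call:
jog_arm([
  [0,0,0,0],
  [0,0,0,0],
  [0,0,0,0],
  [0,0,0,0],
  [0,0,0,0],
  [0,0,0,0],
  [0,0,0,0],
  [0,0,0,0],
], claw=0, squeeze=25)

```text
clock: 3.63
position: [0.5424, -0.011, 0.2218]
tool_rot: [-0.0, 0.998, -0.065, -0.0]
wrist_force: [0.2, 1.1, 0.7]
gripper_width: -0.0
```

```bash
python3 - <<'E'
from h import *
s=state();p=s["position"];print(p,s["gripper_width"],s["clock"])
d=read_camera("side")
b=lambda i:cv2.convertScaleAbs(i[:,:,::-1],alpha=1.6)
c=crop(b(d),250,60,140,150,4)
o=cv2.imread("pics/m3.png")
print(proj("side",p),(proj("side",p)-[250,60])*4)
g=cv2.cvtColor(d,cv2.COLOR_RGB2GRAY);
for r in range(140,216,3): 
    w=np.where(g[r,295:345]<75)[0]; print(r,(w.min()+295,w.max()+295) if len(w) else None,end=' ')
cv2.imwrite("pics/m4.png",c)
E
```

```text
[ 0.54235314 -0.01100142  0.22184974] -0.0001545971906443994 3.6333
[[319.09364452 196.29888002]] [[276.37457808 545.19552006]]
140 (np.int64(309), np.int64(329)) 143 (np.int64(309), np.int64(329)) 146 (np.int64(310), np.int64(328)) 149 (np.int64(310), np.int64(328)) 152 (np.int64(310), np.int64(328)) 155 (np.int64(310), np.int64(327)) 158 (np.int64(310), np.int64(326)) 161 (np.int64(311), np.int64(325)) 164 (np.int64(312), np.int64(325)) 167 (np.int64(312), np.int64(325)) 170 (np.int64(315), np.int64(324)) 173 (np.int64(315), np.int64(324)) 176 (np.int64(315), np.int64(324)) 179 (np.int64(315), np.int64(324)) 182 None 185 None 188 None 191 None 194 None 197 None 200 None 203 None 206 None 209 None 212 None 215 None
```

View pics/m4.png

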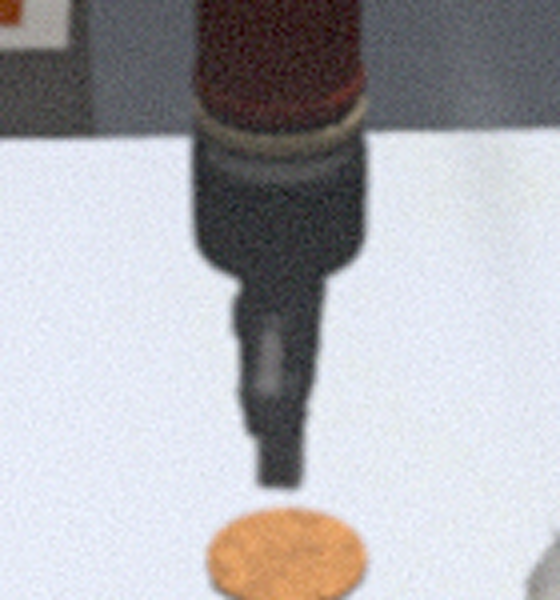

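```bash
python3 - <<'E'
from h import *
st=np.array([.507,.0015]);a=-.283;R=np.array([[np.cos(a),-np.sin(a)],[np.sin(a),np.cos(a)]])
for q in([0,.06],[0,-.06]): print("card corner side",proj("side",[*(st+R@q),.118]))
print("start tcp",proj("side",[.204,-.616,.191]),proj("top",[.204,-.616,.191]))
p=state()["position"];print(p,proj("top",p))
t=read_camera("top");d=read_camera("side")
b=lambda i:cv2.convertScaleAbs(i[:,:,::-1],alpha=1.8)
cv2.imwrite("pics/m5.png",np.hstack([crop(b(t),240,120,160,200,2.5),crop(cv2.convertScaleAbs(cv2.imread("pics/side0.png"),alpha=1.8),0,280,160,200,2.5)]))
E
```

```text
card corner side [[309.04990582 215.05061211]]
card corner side [[293.72337055 252.91626743]]
start tcp [[ 52.48359665 541.08055793]] [[779.25234575 475.06819295]]
[ 0.54232764 -0.0110089   0.22183806] [[333.90858186 234.23628222]]
```

View pics/m5.png

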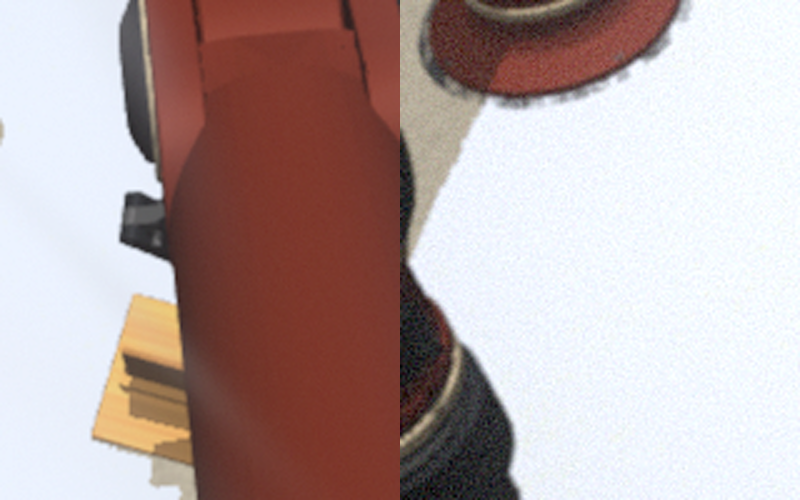

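The gripper's sideways position agrees with the reported pose. In the side view, though, its tips appear about 33 mm higher than reported. I'll descend in stages and check for contact or fit.

Call:
jog_arm([
  [0,0,0,0],
  [0,0,0,0],
  [0,0,0,0],
  [0,0,0,0],
  [0,0,-0.5,0],
  [0,0,-1.5,0],
  [0,0,-2.5,0],
  [0,0,-3.5,0],
], claw=1)

```text
clock: 4.45
position: [0.5418, -0.011, 0.1854]
tool_rot: [0.0, 0.998, -0.065, -0.001]
wrist_force: [-0.0, 0.2, -0.3]
gripper_width: 0.999
```

Call:
jog_arm([
  [0,0,-1,0],
  [0,0,-2,0],
  [0,0,-3,0],
  [0,0,-4,0],
  [0,0,-5,0],
  [0,0,-6,0],
  [0,0,-6.5,0],
  [0,0,-6.5,0],
])

```text
clock: 5.12
position: [0.5414, -0.011, 0.1204]
tool_rot: [0.0, 0.998, -0.065, -0.001]
wrist_force: [-0.0, -1.1, 0.3]
gripper_width: 1.001
```

```bash
python3 - <<'E'
from h import *
s=state();p=s["position"];print(p,s["gripper_width"],s["clock"],s["wrist_force"])
d=read_camera("side")
b=lambda i:cv2.convertScaleAbs(i[:,:,::-1],alpha=1.8)
cv2.imwrite("pics/m6.png",crop(b(d),265,130,110,150,4))
print((proj("side",p+np.array([-.0056,-.042,.013]))-[265,130])*4)
E
```

```text
[ 0.5413957  -0.01101505  0.12041219] 1.0005098170855666 5.1167 [-0.04475728 -1.0696758   0.29332859]
[[207.0963706  461.46183479]]
```

View pics/m6.png

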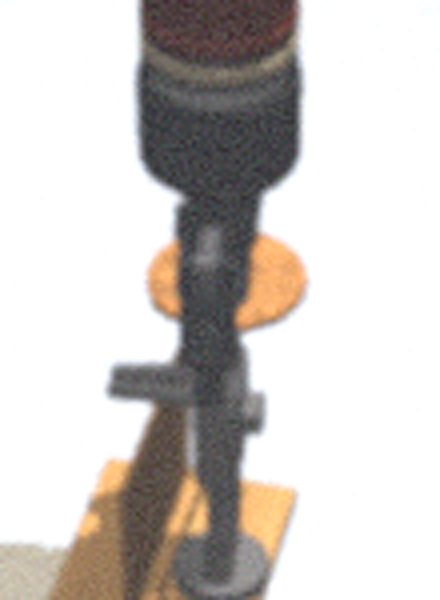

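The near fingertip is at about (210,398) in the crop, against a predicted row of 461, so it again looks about 33 mm high. A partial close, narrower than the body but wider than the head, will show which reading is right.

Call:
jog_arm([
  [0,0,0.5,0],
  [0,0,1,0],
  [0,0,1,0],
  [0,0,1,0],
  [0,0,1,0],
  [0,0,1,0],
  [0,0,1,0],
  [0,0,1,0],
])

```text
clock: 5.83
position: [0.5422, -0.011, 0.1318]
tool_rot: [-0.0, 0.998, -0.065, -0.0]
wrist_force: [-0.2, 0.1, -0.4]
gripper_width: 1.0
```

Call:
jog_arm([
  [0,0,0,0],
  [0,0,0,0],
  [0,0,0,0],
  [0,0,0,0],
  [0,0,0,0],
  [0,0,0,0],
  [0,0,0,0],
  [0,0,0,0],
], claw=0.4, squeeze=20)

```text
clock: 6.5
position: [0.5424, -0.011, 0.1319]
tool_rot: [-0.0, 0.998, -0.065, 0.0]
wrist_force: [0.8, 0.3, -0.3]
gripper_width: 0.398
```

No body contact, so the cameras are right and the real tips sit higher than reported. I'll find the exact offset by touching the shoulders lightly, since their height is known to be 157 mm.

Call:
jog_arm([
  [0,0,-0.3,0],
  [0,0,-0.6,0],
  [0,0,-0.9,0],
  [0,0,-1,0],
  [0,0,-1.1,0],
  [0,0,-1.2,0],
  [0,0,-1.2,0],
  [0,0,-1.2,0],
])

```text
clock: 7.17
position: [0.5424, -0.011, 0.1199]
tool_rot: [-0.0, 0.998, -0.065, 0.0]
wrist_force: [0.9, 0.1, -0.4]
gripper_width: 0.398
```

Call:
jog_arm([
  [0,0,0,0],
  [0,0,-0.1,0],
  [0,0,-0.1,0],
  [0,0,-0.2,0],
  [0,0,-0.2,0],
  [0,0,-0.3,0],
  [0,0,-0.3,0],
  [0,0,-0.3,0],
])

```text
clock: 7.83
position: [0.5424, -0.011, 0.1169]
tool_rot: [-0.0, 0.998, -0.065, 0.0]
wrist_force: [0.2, 0.1, -0.1]
gripper_width: 0.402
```

Call:
jog_arm([
  [0,0,0,0],
  [0,0,-0.1,0],
  [0,0,-0.1,0],
  [0,0,-0.2,0],
  [0,0,-0.2,0],
  [0,0,-0.3,0],
  [0,0,-0.3,0],
  [0,0,-0.3,0],
])

```text
clock: 8.5
position: [0.5443, -0.011, 0.117]
tool_rot: [-0.0, 0.998, -0.065, 0.002]
wrist_force: [-2.5, -0.3, 14.9]
gripper_width: 0.399
```

Call:
jog_arm([
  [0,0,0,0],
  [0,0,-0.1,0],
  [0,0,-0.1,0],
  [0,0,-0.2,0],
  [0,0,-0.2,0],
  [0,0,-0.3,0],
  [0,0,-0.3,0],
  [0,0,-0.3,0],
])

```text
clock: 9.17
position: [0.5466, -0.011, 0.1171]
tool_rot: [-0.0, 0.998, -0.065, 0.005]
wrist_force: [-4.7, -0.2, 28.6]
gripper_width: 0.399
```

The contact shows tip height = 157 mm at a reported z of about 0.117. I'll back off, open, and go down so the pads are at about 130 mm (reported z about 0.071).

Call:
jog_arm([
  [0,0,1,0],
  [0,0,2,0],
  [0,0,3,0],
  [0,0,3,0],
  [0,0,3,0],
  [0,0,3,0],
  [0,0,3,0],
  [0,0,3,0],
])

```text
clock: 9.83
position: [0.5418, -0.011, 0.1401]
tool_rot: [0.0, 0.998, -0.065, -0.001]
wrist_force: [-0.6, -0.1, 0.2]
gripper_width: 0.402
```

Call:
jog_arm([
  [0,0,0,0],
  [0,0,0,0],
  [0,0,0,0],
  [0,0,0,0],
  [0,0,0,0],
  [0,0,0,0],
  [0,0,0,0],
  [0,0,0,0],
], claw=1)

```text
clock: 10.5
position: [0.5424, -0.011, 0.1409]
tool_rot: [-0.0, 0.998, -0.065, 0.0]
wrist_force: [-0.8, -0.5, 0.4]
gripper_width: 0.998
```

Call:
jog_arm([
  [0,0,-0.7,0],
  [0,0,-1.5,0],
  [0,0,-2.3,0],
  [0,0,-3.1,0],
  [0,0,-3.9,0],
  [0,0,-4.5,0],
  [0,0,-5,0],
  [0,0,-5,0],
])

```text
clock: 11.17
position: [0.5415, -0.011, 0.0895]
tool_rot: [0.0, 0.998, -0.065, -0.001]
wrist_force: [0.8, 0.8, -0.0]
gripper_width: 1.001
```

Call:
jog_arm([
  [0,0,-0.3,0],
  [0,0,-0.6,0],
  [0,0,-0.9,0],
  [0,0,-1.2,0],
  [0,0,-1.5,0],
  [0,0,-1.8,0],
  [0,0,-2,0],
  [0,0,-2,0],
])

```text
clock: 11.83
position: [0.542, -0.011, 0.0704]
tool_rot: [-0.0, 0.998, -0.065, -0.0]
wrist_force: [-0.7, -0.2, 0.4]
gripper_width: 1.001
```

Call:
jog_arm([
  [0,0,0,0],
  [0,0,0,0],
  [0,0,0,0],
  [0,0,0,0],
  [0,0,0,0],
  [0,0,0,0],
  [0,0,0,0],
  [0,0,0,0],
], claw=0, squeeze=40)

```text
clock: 12.5
position: [0.5428, -0.0105, 0.0712]
tool_rot: [-0.0, 0.998, -0.065, 0.0]
wrist_force: [0.5, 1.7, 2.5]
gripper_width: 0.513
```

Call:
jog_arm([
  [0,0,0,0],
  [0,0,0.3,0],
  [0,0,0.8,0],
  [0,0,1.4,0],
  [0,0,2,0],
  [0,0,2,0],
  [0,0,2,0],
  [0,0,2,0],
])

```text
clock: 13.17
position: [0.5419, -0.0111, 0.0908]
tool_rot: [0.0, 0.998, -0.065, -0.0]
wrist_force: [-0.3, -0.5, -1.5]
gripper_width: 0.516
```

```bash
python3 - <<'E'
from h import *
s=state();print(s["position"],s["gripper_width"],s["wrist_force"],s["moment"])
d=read_camera("side")
cv2.imwrite("pics/m7.png",crop(cv2.convertScaleAbs(d[:,:,::-1],alpha=1.8),265,130,110,150,4))
E
```

```text
[ 0.54189341 -0.01106264  0.09083501] 0.5164297689225675 [-0.31752844 -0.51758274 -1.47506241] [ 0.01037058 -0.00904414  0.01451745]
```

View pics/m7.png

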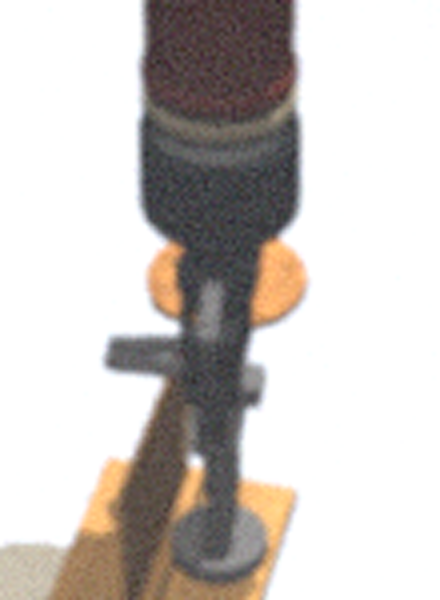

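The crop shows the figure clear of the stand foot: its base moved up to about (220,540), upright in the fingers. Next I'll lift it above the card and carry it to the mat.

Call:
jog_arm([
  [0,0,1.5,0],
  [0,0,3.5,0],
  [0,0,5.5,0],
  [0,0,7.5,0],
  [0,0,9.5,0],
  [0,0,11.5,0],
  [0,0,13,0],
  [0,0,14,0],
])

```text
clock: 13.88
position: [0.5427, -0.011, 0.2324]
tool_rot: [-0.0, 0.998, -0.065, 0.001]
wrist_force: [-0.1, -0.4, -3.0]
gripper_width: 0.516
```

Call:
jog_arm([
  [0.1,1.5,0,0],
  [0.2,4,0,0],
  [0.4,7,0,0],
  [0.5,10,0,0],
  [0.7,13,0,0],
  [0.8,16,0,0],
  [1,19,0,0],
  [1.1,22,0,0],
])

```text
clock: 14.55
position: [0.5528, 0.2101, 0.23]
tool_rot: [0.001, 0.998, -0.065, -0.001]
wrist_force: [0.5, -0.4, -2.1]
gripper_width: 0.517
```

Call:
jog_arm([
  [0.1,2,0,0],
  [0.2,3.5,0,0],
  [0.3,4.5,0,0],
  [0.3,4.6,-1,0],
  [0.3,4.6,-3,0],
  [0.3,4.6,-5,0],
  [0.3,4.6,-7,0],
  [0.3,4.6,-9,0],
])

```text
clock: 15.22
position: [0.5566, 0.2519, 0.1392]
tool_rot: [0.001, 0.998, -0.067, -0.0]
wrist_force: [-0.6, -0.0, -2.0]
gripper_width: 0.515
```

Call:
jog_arm([
  [0,0,-1.5,0],
  [0,0,-3,0],
  [0,0,-4.5,0],
  [0,0,-5.5,0],
  [0,0,-6,0],
  [0,0,-6,0],
  [0,0,-6,0],
  [0,0,-6,0],
])

```text
clock: 15.88
position: [0.5572, 0.2551, 0.0818]
tool_rot: [-0.0, 0.998, -0.065, 0.001]
wrist_force: [-0.1, 0.5, -2.5]
gripper_width: 0.515
```

Call:
jog_arm([
  [0,0,-0.3,0],
  [0,0,-0.6,0],
  [0,0,-0.9,0],
  [0,0,-1.2,0],
  [0,0,-1.3,0],
  [0,0,-1.4,0],
  [0,0,-1.4,0],
  [0,0,-1.4,0],
])

```text
clock: 16.55
position: [0.5564, 0.255, 0.0669]
tool_rot: [-0.0, 0.998, -0.065, 0.0]
wrist_force: [0.1, -0.8, -2.5]
gripper_width: 0.512
```

Call:
jog_arm([
  [0,0,-0.05,0],
  [0,0,-0.1,0],
  [0,0,-0.15,0],
  [0,0,-0.2,0],
  [0,0,-0.2,0],
  [0,0,-0.2,0],
  [0,0,-0.2,0],
  [0,0,-0.2,0],
])

```text
clock: 17.22
position: [0.5566, 0.2551, 0.0653]
tool_rot: [-0.0, 0.998, -0.065, 0.0]
wrist_force: [-0.6, -0.2, 2.1]
gripper_width: 0.513
```

The figure's weight is now on the mat. I'll release it and rise clear.

Call:
jog_arm([
  [0,0,0,0],
  [0,0,0,0],
  [0,0,0,0],
  [0,0,0,0],
  [0,0,0,0],
  [0,0,0,0],
  [0,0,0,0],
  [0,0,0,0],
], claw=1)

```text
clock: 17.88
position: [0.5564, 0.255, 0.0649]
tool_rot: [-0.0, 0.998, -0.065, 0.0]
wrist_force: [0.1, -0.1, 0.2]
gripper_width: 0.998
```

Call:
jog_arm([
  [0,0,1,0],
  [0,0,2.5,0],
  [0,0,4.5,0],
  [0,0,7,0],
  [0,0,10,0],
  [0,0,13,0],
  [0,0,15,0],
  [0,0,16,0],
])

```text
clock: 18.55
position: [0.5579, 0.256, 0.2294]
tool_rot: [-0.002, 0.998, -0.065, 0.003]
wrist_force: [0.3, 0.5, -0.0]
gripper_width: 0.999
```

Call:
jog_arm([
  [0,-2,0,0.11],
  [0,-5,0,0.22],
  [0,-8.5,0,0.33],
  [0,-12,0,0.44],
  [0,-15.5,0,0.55],
  [0,-19,0,0.66],
  [0,-22.5,0,0.77],
  [0,-26,0,0.88],
])

```text
clock: 19.22
position: [0.5555, -0.0068, 0.2245]
tool_rot: [-0.0, 0.93, 0.369, -0.001]
wrist_force: [0.9, 0.0, 0.2]
gripper_width: 1.002
```

Call:
jog_arm([
  [0,-3.5,0,0.11],
  [0,-7,0,0.22],
  [0,-10.5,0,0.33],
  [0,-14,0,0.44],
  [0,-17.5,0,0.55],
  [0,-21,0,0.66],
  [0,-24.5,0,0.77],
  [0,-28,0,0.88],
])

```text
clock: 19.88
position: [0.5555, -0.2868, 0.2245]
tool_rot: [-0.001, 0.684, 0.729, -0.0]
wrist_force: [1.2, 0.5, -0.3]
gripper_width: 1.005
```

Call:
jog_arm([
  [0,-0.8,0,0.05],
  [0,-1.6,0,0.05],
  [0,-1.6,-1,0.05],
  [0,-1.6,-2,0.05],
  [0,-1.6,-2,0.05],
  [0,-1.6,-2,0.05],
  [0,-1.6,-2,0.05],
  [0,-1.6,-2,0.05],
])

```text
clock: 20.55
position: [0.5569, -0.2999, 0.2054]
tool_rot: [0.0, 0.667, 0.745, 0.0]
wrist_force: [-0.8, 1.1, 0.7]
gripper_width: 0.998
```

Call:
jog_arm([
  [0,0,-1.5,0],
  [0,0,-3.5,0],
  [0,0,-5.5,0],
  [0,0,-7,0],
  [0,0,-8,0],
  [0,0,-9,0],
  [0,0,-9.5,0],
  [0,0,-9.5,0],
])

```text
clock: 21.22
position: [0.556, -0.3008, 0.1092]
tool_rot: [-0.001, 0.667, 0.745, -0.0]
wrist_force: [-0.4, -1.0, 0.4]
gripper_width: 1.001
```

Call:
jog_arm([
  [0,0,-0.7,0],
  [0,0,-1.5,0],
  [0,0,-2.3,0],
  [0,0,-3,0],
  [0,0,-3.7,0],
  [0,0,-4.3,0],
  [0,0,-4.8,0],
  [0,0,-4.8,0],
])

```text
clock: 21.88
position: [0.5555, -0.3007, 0.0605]
tool_rot: [-0.001, 0.668, 0.745, -0.0]
wrist_force: [-0.6, 0.3, -0.6]
gripper_width: 0.998
```

```bash
python3 - <<'E'
from h import *
s=state();print(s["clock"],s["position"],s["gripper_width"],s["wrist_force"])
d=read_camera("side")
b=lambda i:cv2.convertScaleAbs(i[:,:,::-1],alpha=1.8)
cv2.imwrite("pics/m8.png",np.hstack([crop(b(d),250,100,130,150,3),crop(b(d),270,280,130,150,3)]))
E
```

```text
21.8833 [ 0.55548834 -0.30074507  0.0604505 ] 0.9984886846703366 [-0.60355124  0.34287458 -0.63821684]
```

View pics/m8.png

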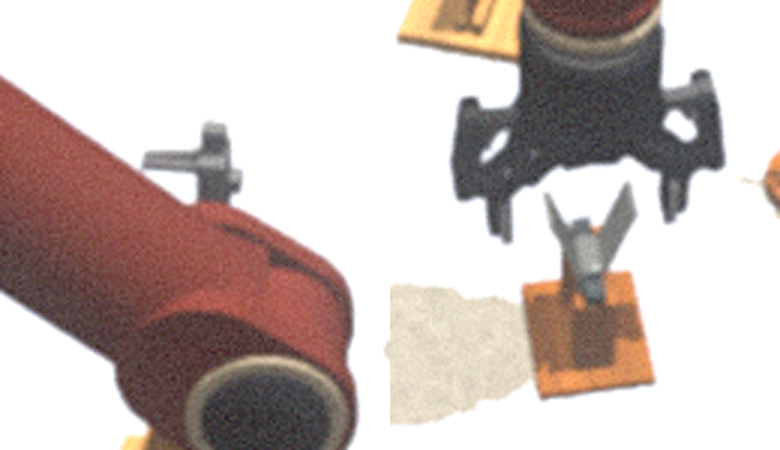

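The figure stands upright on the mat (left half). The open fingers, tips at about (505,240) and (670,218), straddle the clip handles, tops at about (548,190) and (632,187), and are well centred. I'll squeeze now.

Call:
jog_arm([
  [0,0,0,0],
  [0,0,0,0],
  [0,0,0,0],
  [0,0,0,0],
  [0,0,0,0],
  [0,0,0,0],
  [0,0,0,0],
  [0,0,0,0],
], claw=0, squeeze=28)

```text
clock: 22.6
position: [0.5583, -0.3016, 0.0661]
tool_rot: [0.003, 0.668, 0.745, 0.0]
wrist_force: [-1.9, 1.0, 14.9]
gripper_width: 0.169
```

Call:
jog_arm([
  [0,0,0,0],
  [0,0,0,0],
  [0,0,0.3,0],
  [0,0,0.8,0],
  [0,0,1.4,0],
  [0,0,2,0],
  [0,0,2,0],
  [0,0,2,0],
])

```text
clock: 23.27
position: [0.5566, -0.3011, 0.0822]
tool_rot: [0.0, 0.668, 0.745, 0.0]
wrist_force: [-0.2, -0.8, -0.6]
gripper_width: 0.17
```

The handles are at the stop (opening 0.17, about 14.5 mm) and the clip is off the rack. I'll carry it above the card.

Call:
jog_arm([
  [0,0,1.5,0],
  [0,0,3.5,0],
  [0,0,5.5,0],
  [0,0,7.5,0],
  [0,0,9.5,0],
  [0,0,11,0],
  [0,0,12,0],
  [0,0,12,0],
])

```text
clock: 23.93
position: [0.5576, -0.3012, 0.204]
tool_rot: [0.002, 0.668, 0.745, 0.001]
wrist_force: [0.1, 0.0, -0.2]
gripper_width: 0.166
```

Call:
jog_arm([
  [-0.2,1.2,0,-0.05],
  [-0.5,3,0,-0.1],
  [-1,6,0,-0.15],
  [-1.5,9,0,-0.2],
  [-2,12,0,-0.25],
  [-2.5,15,0,-0.3],
  [-3,18,0,-0.35],
  [-3.4,21,0,-0.39],
])

```text
clock: 24.6
position: [0.5208, -0.0897, 0.2005]
tool_rot: [-0.001, 0.8, 0.6, -0.001]
wrist_force: [0.6, -0.1, 0.1]
gripper_width: 0.165
```

Call:
jog_arm([
  [-0.4,2.5,0,0],
  [-0.8,5,0,0],
  [-1.1,7,0,0],
  [-1.3,8.5,0,0],
  [-1.4,9.2,0,0],
  [-1.4,9.2,0,0],
  [-1.4,9.2,0,0],
  [-1.4,9.2,0,0],
])

```text
clock: 25.27
position: [0.5084, -0.0009, 0.2013]
tool_rot: [0.0, 0.8, 0.6, -0.001]
wrist_force: [-0.8, -1.0, -0.0]
gripper_width: 0.167
```

```bash
python3 - <<'E'
from h import *
s=state();p=s["position"];print(s["clock"],p,s["tool_rot"],s["gripper_width"],s["wrist_force"])
d=read_camera("side");cv2.imwrite("pics/s9.png",d[:,:,::-1])
g=cv2.cvtColor(d,cv2.COLOR_RGB2GRAY).astype(int)
print(proj("side",[[p[0],p[1],p[2]+.03],[p[0],p[1],p[2]-.03],[p[0],p[1],.118]]))
for r in range(150,232,4): print(r,' '.join(f"{v:3d}" for v in g[r,285:322]))
E
```

```text
25.2667 [ 0.50835696 -0.00085112  0.20133638] [ 1.16604952e-04  7.99874803e-01  6.00166469e-01 -7.04260979e-04] 0.16735559584396156 [-0.76296869 -1.01806346 -0.01289533]
[[301.08140844 189.58170918]
 [301.77060838 213.82518004]
 [302.34378214 234.07246336]]
150 118  95  66  47  32  23  39  29  23  30  37  35  31  29  32  32  35  34  34  30  32  38  35  25  36  32  34  25  42  28  32  36  34  44  46  49  47
154  61  85  92  73  42  32  34  28  36  33  32  41  31  42  26  26  36  33  35  30  30  30  36  32  38  32  30  33  40  48  65  71  77  80  76  77  74
158  37  32  29  39  36  36  34  34  28  31  32  33  56  93 125 141 136 118  75  44  36  29  32  37  33  40  31  36  56  73  73  52  44  39  42  32  35
162  36  32  41  38  33  40  36  32  40  37  29  39  54 101 130 149 148 134 105  60  39  30  27  31  36  30  34  33  60  67  69  53  39  42  31  28  34
166  45  46  36  28  27  36  35  37  35  30  34  30  60  91 122 142 146 145 136 103  58  41  28  37  31  28  37  35  32  33  41  34  42  34  30  34  36
170 146 152 146 130  98  61  38  33  34  36  41  33  37  44  65  86 103 132 136 11
[... 1649 characters left out ...]
 146 147 146 149 151 150 144 122  90  67  59  59  80 120 143 147 141 145 142 144 140 140 140
218 149 147 148 151 148 148 148 148 147 149 148 146 145 148 150 151 148 148 149 150 150 146 127 101  74  66  89 131 144 148 151 148 150 147 149 149 146
222 147 150 147 147 150 146 149 151 149 153 147 153 148 148 149 147 150 147 149 147 146 137 114  88  68  60  87 124 145 146 151 151 145 148 145 148 148
226 149 149 147 149 150 150 150 146 148 146 146 150 148 144 151 150 150 148 146 140 126  97  73  61  54  61  91 124 146 149 149 146 149 149 145 147 148
230 149 146 148 148 149 147 150 146 147 151 149 151 151 146 146 151 150 141 125  99  78  57  46  46  51  62  83 123 144 145 147 152 147 147 145 147 150
```

Call:
jog_arm([
  [0.1,0.1,-0.5,0],
  [0.2,0.1,-1,0],
  [0.2,0.1,-1.6,0],
  [0.2,0.1,-2.2,0],
  [0.2,0.1,-2.8,0],
  [0.2,0.1,-3.2,0],
  [0.2,0.1,-3.5,0],
  [0.2,0.1,-3.5,0],
])

```text
clock: 25.98
position: [0.5099, 0.0019, 0.1661]
tool_rot: [-0.0, 0.799, 0.601, -0.001]
wrist_force: [0.1, -0.7, -1.0]
gripper_width: 0.167
```

Call:
jog_arm([
  [0,0,-0.3,0],
  [0,0,-0.7,0],
  [0,0,-1.1,0],
  [0,0,-1.5,0],
  [0,0,-1.9,0],
  [0,0,-2.3,0],
  [0,0,-2.8,0],
  [0,0,-3.2,0],
])

```text
clock: 26.65
position: [0.5102, 0.002, 0.1343]
tool_rot: [-0.0, 0.799, 0.601, -0.0]
wrist_force: [-0.8, 0.1, 0.0]
gripper_width: 0.167
```

Call:
jog_arm([
  [0,0,0,0],
  [0,0,0,0],
  [0,0,0,0],
  [0,0,0,0],
  [0,0,0,0],
  [0,0,0,0],
  [0,0,0,0],
  [0,0,0,0],
])

```text
clock: 27.32
position: [0.5104, 0.002, 0.135]
tool_rot: [0.0, 0.799, 0.601, 0.0]
wrist_force: [-0.6, -0.2, -0.7]
gripper_width: 0.167
```

```bash
python3 - <<'E'
from h import *
s=state();p=s["position"];print(s["clock"],p,s["tool_rot"],s["gripper_width"],s["wrist_force"])
d=read_camera("side");t=read_camera("top")
b=lambda i:cv2.convertScaleAbs(i[:,:,::-1],alpha=2)
c=crop(b(d),270,185,70,85,7)
w=crop(b(d),250,130,105,208,2.86)[:595]
w=crop(b(t),140,190,110,110,2)
cv2.imwrite("pics/m10.png",np.hstack([c,cv2.copyMakeBorder(w,0,c.shape[0]-w.shape[0],0,0,0)]))
a=-.283;u=np.array([np.cos(a),np.sin(a)]);v=np.array([-u[1],u[0]])
z0=.075+p[2]-.0661
for y in(-.012,.012):
  print("pred tips",y,[((proj("side",[*(p[:2]+u*x+v*y),z0-.041])-[270,185])*7+3)[0].round(0).tolist() for x in(-.016,.016)])
print("card edge mid, near, far",((proj("side",[[.509,.001,.118],[.509-.0168,.001-.0576,.118],[.5258,.0586,.118]])-[270,185])*7+3).round(0).tolist())
E
```

```text
27.3167 [0.51041496 0.00197863 0.13500407] [5.14063440e-05 7.99159014e-01 6.01119673e-01 7.68015989e-05] 0.16723455707799867 [-0.62225025 -0.23653568 -0.69000316]
pred tips -0.012 [[174.0, 397.0], [280.0, 414.0]]
pred tips 0.012 [[195.0, 344.0], [300.0, 361.0]]
card edge mid, near, far [[231.0, 342.0], [176.0, 479.0], [283.0, 214.0]]
```

View pics/m10.png

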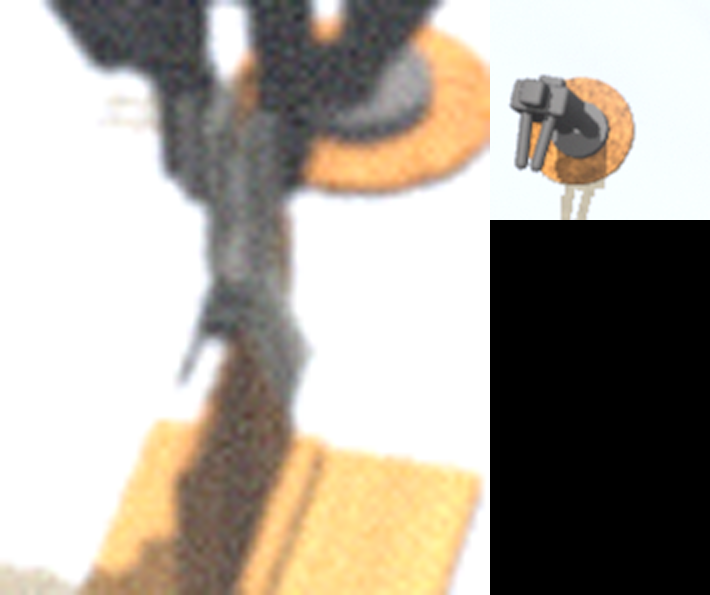

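The crop shows the clip gaping astride the card's edge, left jaw tip at about (181,383) and edge at about (228,345). The figure stands on the mat. I'll check the centring numerically by colour.

```bash
python3 - <<'E'
from h import *
d=np.mean([read_camera("side").astype(float) for _ in range(6)],0)
np.save("d.npy",d)
g=d.mean(2);k=d[...,0]-d[...,2]
for r in range(226,252,2):
    print(r,'G',' '.join(f"{v:3.0f}" for v in g[r,292:318]));print('   C',' '.join(f"{v:3.0f}" for v in k[r,292:318]))
E
```

```text
226 G 150 152 150 151 151 148 135 103  66  50  47  51  52  55  59  62  71  77  79  99 127 147 151 151 150 150
   C -10  -9 -10 -10 -10 -10  -9  -8  -1  -0  -0  -2   1   1  -0   0   1   5   6   1  -4  -8 -10 -10  -9 -10
228 G 149 148 148 150 149 139 112  75  51  47  48  49  46  49  55  57  65  73  82 106 131 146 152 150 150 151
   C  -8  -8  -7  -8 -10  -9  -7  -4  -3  -0  -2  -2  -2   3   4   0   3   3   2  -1  -6  -8 -10 -10  -9 -10
230 G 150 148 149 150 145 127  93  57  48  51  52  48  48  52  58  61  61  63  75  92 116 138 151 152 150 150
   C  -8  -6  -6  -7  -8  -7  -6  -3   0  -0  -1  -2  -2   2   2   2   2   2   3   0  -4  -8 -10 -11  -9  -9
232 G 152 149 151 152 143 116  74  53  51  48  45  44  50  53  58  60  60  59  67  76  92 117 140 150 150 152
   C  -9  -8  -9 -10 -10  -7  -3  -1  -2  -1   0   4   5   8   4   2   0   1   2   2  -0  -4 -10 -10 -10 -10
234 G 151 151 149 146 128 101  96 116 119 102  72  52  48  48  57  58  57  61  64  71  81  98 123 143 150 150
   C -11  -9 -10 -10  -9  -5  -4  -6  -6  -0  10  14  15  13   9   3   4   1   2   3   3   1  -4  -6  -8  -8
236 G
[... 1046 characters left out ...]
 18  19  18  16   5  -3  -7  -9  -6  -7  -6
246 G 110 108 110 109 104  96  80  66  52  45  46  46  43  46  49  49  50  49  50  71 105 130 137 137 141 149
   C  63  72  72  69  67  59  50  34  21  15  13  10  12  13  15  18  18  22  19  18  18  19  18  13   2  -6
248 G 109 107 108 104  97  84  70  55  48  48  43  43  43  46  49  50  50  49  53  70  92 107 106 102 114 128
   C  74  74  73  71  65  56  43  26  17  16  13  11  11  13  14  20  18  18  23  40  58  69  69  53  36  25
250 G 108 107 104  98  87  71  57  52  48  48  45  45  46  46  48  50  50  52  63  85 100 106  94  83  92 108
   C  74  75  72  68  58  45  28  19  16  14  11  10  12  13  13  17  18  21  35  51  68  70  62  53  60  72
```

The jaws measure about 2.5 to 3 mm toward +x of the card; the height matches the plan (edge 15 mm inside the mouth). I'll shift by −2.5 mm along the normal.

Call:
jog_arm([
  [-0.06,0.02,0,0],
  [-0.12,0.04,0,0],
  [-0.18,0.06,0,0],
  [-0.24,0.07,0,0],
  [-0.24,0.07,0,0],
  [-0.24,0.07,0,0],
  [-0.24,0.07,0,0],
  [-0.24,0.07,0,0],
])

```text
clock: 28.38
position: [0.508, 0.0027, 0.1349]
tool_rot: [-0.0, 0.799, 0.601, 0.0]
wrist_force: [-0.0, -0.4, -0.8]
gripper_width: 0.166
```

```bash
python3 - <<'E'
from h import *
s=state();print(s["clock"],s["position"],s["gripper_width"],s["wrist_force"])
d=np.mean([read_camera("side").astype(float) for _ in range(6)],0)
g=d.mean(2);k=d[...,0]-d[...,2]
for r in range(232,246,2):
    print(r,'G',' '.join(f"{v:3.0f}" for v in g[r,290:316]));print('   C',' '.join(f"{v:3.0f}" for v in k[r,290:316]))
E
```

```text
28.3833 [0.50799341 0.0026841  0.13490523] 0.16603064583996444 [-0.00619398 -0.38011677 -0.84399308]
232 G 150 151 151 149 150 138 108  70  53  58  53  49  46  52  59  58  59  59  63  71  77  92 117 140 149 152
   C -11 -12  -8  -8  -9  -8  -6  -3  -2  -2  -1  -2   5  18  15   8   3   0   1   2   3   0  -5  -6 -10 -10
234 G 150 150 152 152 144 120  90  93 118 129 123 100  74  56  53  56  59  59  58  65  72  81 102 128 146 149
   C  -9  -9 -10  -9  -9  -6  -4  -5  -6  -8  -6  -0  12  21  16   8   3   1   2   1   2   2  -0  -5  -7  -6
236 G 150 151 150 145 127 101 101 130 146 148 130 100  69  49  46  48  54  59  61  61  70  80 101 126 145 151
   C -10 -10 -10  -9  -7  -4  -4  -4  -8  -7  -2   8  19  17  14   9   3   4   3   3   2   5   0  -6  -8  -7
238 G 150 151 146 129 102  99 126 145 150 138 112  76  52  45  44  45  53  56  60  60  66  86 118 143 148 151
   C  -9  -8  -9  -8  -4  -4  -7 -10 -10  -6   3  16  22  15  12  10  11   4   3   2   2   0  -4  -6  -8  -7
240 G 149 152 148 134 123 132 144 148 140 117  85  62  47  43  43  44  50  53  59  59  64  85 123 144 150 150
   C  -9  -9 -10  -8  -6  -9 -10 -10  -5   4  18  24  18  12  11  12  14  12   6   3   3   4  -1  -4  -6  -7
242 G 151 151 149 150 151 151 152 147 126  96  69  51  48  44  44  44  48  51  54  54  58  82 121 145 151 151
   C -11 -11 -11 -10 -10 -10  -9  -6   6  26  34  26  15  10  11  12  13  16  11   9  10   4  -2  -6  -8  -8
244 G 147 140 132 130 136 135 136 129 109  84  65  50  46  44  47  43  48  49  52  49  54  82 120 145 150 148
   C  -7   2  16  20  19  16  13  17  30  42  33  20  12  12  11  14  17  17  18  18  19   6  -4  -8  -8  -8
```

```bash
python3 -c "
from rig import *
print(finish_job())"
```

```text
the job is handed in; nothing more can be done
None
```

I lifted the figure clear of the card, stood it on the cork mat and let go of it. Then I took the clip off its rack, squeezed it to the stop and handed the job in at about 28 s, still holding it open astride the card.

- **Figure:** my last pictures show it upright, with its whole base on the mat.
- **Clip opening:** the gripper read 0.166 (about 14 mm). That is slightly under the stated 16 mm stop, so I took the handles to be fully squeezed.
- **Clip position:** I measured it about 3 mm to one side of the card and moved it 2.5 mm back. The last colour scan showed the jaws shifted and centred. The edge is about 15 mm inside the mouth and the wrist force is under 1 N, so nothing is touching.
- **Pot, vase and tree:** I never moved near them, but I didn't measure them again at the end.

**Disagreements and limits:**
- **Height:** the reported tool height was 3 to 4 cm lower than the fingertips really were. A light touch on the figure's shoulders, up to 29 N, confirmed it. After that I worked from that contact and from relative moves.
- **Cameras:** the two views differed by 4 to 6 mm, so I averaged them.
- **Along the card:** the top view was blocked by the arm, so the clip's position along the edge is only known to about 5 mm.

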